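Feed one tin with a single turn of the flywheel and start the cross layer

ROBOT

A 7-joint arm with a two-finger parallel gripper is mounted at the origin on a cart in front of the work surface, level with it; the furniture and walls round the work are solid. World frame = base frame: x ahead of the robot, y to its left, z up, the work surface at z = 0. Lengths are in m, angles in rad, forces in N, time in s.
With the tool pointing down it reaches from about 0.35 to 0.9 m from the base axis. Payload 19.9 kg.
Tool frame: the origin (TCP) lies midway between the tips of the shut fingers; the grasp point (between the pads) lies manip.grip_depth behind it (manip.grip_depth is the distance from the TCP to the grasp point, in m); z points along the fingers, y is the line along which they close (so a half turn about z gives the same grasp; the last joint's range is limited). The gripper opens to 94 mm and grips with 3 to 60 N. Pads are 16 mm wide; open, the fingers measure 119 mm over their backs; the gripper's body (75 mm by 177 mm) begins 78 mm behind the grasp point.
Start: joints at [-1.321, 0.417, -0.01, 1.614, 0.005, 1.111, -0.053], TCP at [0.18, 0.599, 0.205] pointing down, gripper open.
Joint ranges: [-2.81, 2.81], [-0.39, 2.02], [-1.27, 1.25], [0.06, 2.57], [-1.19, 4.33], [0.19, 2], [-2.82, 2.82]. Speed limits (rad/s): [1.89, 1.89, 2.39, 2.39, 3.01, 3.01, 3.01].

INTERFACE

Orientations are given as a unit quaternion [w, x, y, z].
In Python, from plant import manip, capture, calibration gives the robot as it stands.
- The arm moves only by the tool send_rows, never from a script. Its argument "series" is one flat list of numbers, 7 for each row, row after row: the shift along the tool's x, y, z in mm, then the turn, a rotation vector about the tool's x, y, z in rad, then the opening, from 0 (shut) to 1 (fully open). In form: [x, y, z, ax, ay, az, grip, x, y, z, ax, ay, az, grip, ...]. A call has exactly 5 rows; each row shifts and turns the commanded pose from where the row before left it, along the tool's axes as they then stand; what a row does not reach is not made up. A row lasts 1/10 s, in which the tool goes at most 50 mm and 8.59 degrees, less where a joint would pass 70% of its speed; a pose out of reach is approached as far as the arm can. A call is refused whole if a number of a shift passes 50 or a number of a turn 0.15, either way. A call with a gripper value outside its range is refused whole. The fingers move at their own pace and stop on an object; "force" is the grip in N (left out, the last holds). Time passes only in rows, so rows that do not move let the fingers close, or fill a call up. It gives the time, the measured TCP pose, the force, the opening and the grip force at its end, in the units of the state.
- manip.state(): the state, without advancing time (a new reading comes with each control period).
- capture(name): name is "scene" or "top" or "wrist"; returns (picture, depth): 420x560x3 uint8, red, green, blue; 420x560 float32, m along the optical axis (not along the pixel's ray), 0 where there is no reading.
- calibration(name): a dict with "camera_matrix" (3x3 intrinsics, pixels), "rvec" (rotation vector, rad) and "tvec" (3), from world to camera coordinates, as OpenCV has them. Camera axes: x right, y down, z forward; pixel columns grow to the right and rows downward; lengths in m; the calibration is good to about 2 mm. The wrist camera is an equidistant fisheye: a pixel r from the principal point sees the ray r / f radians off the axis. A picture is of the moment at which its call begins: read the wrist's pose just before it. calibration takes no time and is no camera call; for the wrist camera it gives the pose at the moment of the call.
- manip.finish_job(): hands the job in; it is judged then, once.
The state is a dict: "time": time; "qpos": joint angles; "qvel": joint speeds; "tau": joint torques, N m; "ee_pos": TCP position; "ee_rot": TCP orientation; "wrist_force": force on the tool from outside, world axes, zero at the start; "ft_torque": the same for the moment, N m; "opening": finger opening in m; "finger_force": force on a finger pad.
Only numpy, scipy, OpenCV 4.12 (cv2) and the standard library are available. Lean on these libraries where they do the work, as an engineer would, in place of code of your own. Each camera call takes 0.05 s, during which the arm holds its last target. There are 200 camera calls.

TASK

Turn the tin feeder's green flywheel by its handle clockwise, as seen from the handle side (the handle first comes towards the robot), exactly one full turn to its red park mark, so that the pusher puts one tin out and goes home. Then lay that tin flat across the two tins standing side by side, centred on their seam and square to it, to start the next layer; leave those two, the honey jar and the mug standing where they are.

Things in the scene. Friction and masses are not known exactly. Their poses are not given: they have to be found in the camera images.
- feeder: Fixed white bench machine, 372 mm long, steel deck on top, 86 wide, 140 mm high. Origin: worktop under the magazine's centre; x to the rear, y to the flywheel side, z up. Sheet-steel magazine x -58 to 56, y -37 to 37, top at 240 mm, open 30 mm over the deck. White pusher, 21 mm high, behind it. Outfeed: open deck x -60 to -172 (robot end), 12 mm end stop, no side walls.
- flywheel (a joint): Flywheel angle in rad: 0 parked (handle at the very top, red mark under the red pointer), grows clockwise seen from the handle side (handle first towards the robot), 6.283 after one turn. A crank and rod drive the pusher: 120 mm out at 3.14, home at 0 and 6.283. Turns freely either way, needs under 10 N at the handle, stays where it is left.
- wheel_centre (a point): Point on the flywheel's axis, 150 mm over the worktop, level with the middle of the handle (feeder frame x -115, y 166); axes as the feeder's, the wheel's axis is y. Wheel: solid disc, green rim and hub, radius 72, its face 30 mm from here towards -y. A tool pointing straight down would strike it when the handle is low: lean the tool away (towards +y) by 20 to 50 degrees.
- handle (a point): Middle of the black plastic handle, standing out level from the wheel's face, parallel to its axis, 62 mm from the axis: 46 mm long, 25 to 27 mm thick. It begins 7 mm off the wheel's face and spins freely on its stud, so it can be held firmly with the tool's orientation unchanged all the way round.
- feed_tin_c (a point): Centre (13 mm over its underside) of the lowest flat fish tin in the magazine, the one that the turn puts out: 63 mm wide (its x axis), 105 long (y), 26 high, about 130 g, sides drawn in a little towards the bottom. After the turn it lies on the outfeed, length along the feeder, centre about 110 mm in front of the magazine's, free to be gripped across its width.
- next_tin_c (a point): Centre of the second tin in the magazine, same kind; it drops to the deck when the pusher goes home.
- top_tin_c (a point): Centre of the uppermost tin in the magazine, of the same kind.
- seam (a point): Middle of the seam between the two like tins that stand side by side on the worktop, long sides together, at the height of their tops (26 mm). Its y axis runs along the seam, along the length of both tins; its x axis across both: the fed tin's length (its y axis) must lie along this x axis.
- base_tin_b_c (a point): Centre (half-way up) of one of the two tins standing side by side, 32 mm from the seam along its x axis.
- honey_jar: Bystander: honey jar with a red lid, 65 mm across, 100 mm high, origin at the middle of its underside.
- mug: Bystander: black and white mug, 82 mm across, 97 mm high, origin under its middle.
There are look-alikes about, which are no part of the job. Leave any blue look-alike of the part that bears seam alone.

How it is judged:
By the outcome, as a careful person would: the job done as asked, in the order asked, and still so for the second after the job is handed in, with the robot touching nothing.
It also fails if it takes over 66 s, if anything falls off the work surface, if the arm or the gripper's body presses on something with over 40 N, if the wrist force passes 120 N, or if a joint passes its speed limit or range.

## Working session

There is one attempt and no reset: what is moved stays moved. The work goes in short steps, Python scripts to look and compute and a tool call to move; the robot and the scene stay as the last step left them, time stands still between calls to the robot, and variables do not carry over. Pictures are saved under pics/ and viewed, at most 10 in all, crops included, and the job is handed in when it is done.

Besides the shell and the picture viewer there is one more tool, called after "Emit:" as a command line: name --argument value ..., lists and objects as JSON in quotes. send_rows: Moves the arm, as the interface text tells. Its arguments: {"type":"object","properties":{"series":{"type":"array"},"force":{"type":"number"}},"required":["series"]}

```bash
ls; mkdir -p pics
cat > h.py <<'E'
import numpy as np, cv2
from plant import manip, capture, calibration
from scipy.spatial.transform import Rotation as R
def cal(n):
    c=calibration(n); K=np.array(c["camera_matrix"]); Rm=cv2.Rodrigues(np.array(c["rvec"],float))[0]; t=np.array(c["tvec"],float).ravel()
    return K,Rm,t
def cloud(n,depth):
    K,Rm,t=cal(n); v,u=np.mgrid[0:depth.shape[0],0:depth.shape[1]]
    p=np.stack([(u-K[0,2])/K[0,0]*depth,(v-K[1,2])/K[1,1]*depth,depth],-1)
    return (p-t)@Rm   # Rm^T (p-t)
def plane(n,uv,z):
    K,Rm,t=cal(n); uv=np.atleast_2d(uv); d=np.c_[(uv-[K[0,2],K[1,2]])/[K[0,0],K[1,1]],np.ones(len(uv))]@Rm
    c=-Rm.T@t; return c+d*((z-c[2])/d[:,2])[:,None]
E
python3 - <<'E'
from h import *
s=manip.state(); print({k:np.round(v,3) for k,v in s.items()}, manip.grip_depth)
for n in("scene","top"):
    p,d=capture(n); np.savez(f"{n}0.npz",p=p,d=d); cv2.imwrite(f"pics/{n}0.png",p[:,:,::-1]); K,Rm,t=cal(n); print(n,K[0,0],-Rm.T@t,Rm[2],(d>0).mean())
E
```

```text
pics
{'time': np.float64(0.0), 'qpos': array([-1.32 ,  0.418, -0.01 ,  1.614,  0.005,  1.111, -0.053]), 'qvel': array([ 0.001,  0.001,  0.   , -0.001, -0.   ,  0.   , -0.001]), 'tau': array([ 0.0000e+00, -8.5123e+01,  6.3900e-01, -4.2599e+01, -4.9000e-02,
        1.9000e-02,  0.0000e+00]), 'ee_pos': array([0.18 , 0.598, 0.205]), 'ee_rot': array([-0.   ,  0.145,  0.989, -0.001]), 'wrist_force': array([-0.832,  0.449, -0.49 ]), 'ft_torque': array([ 0.042,  0.02 , -0.042]), 'finger_force': np.float64(0.0), 'opening': np.float64(0.094)} 0.0188
scene 412.80708647436813 [ 0.06263141 -0.17460047  0.6755988 ] [ 0.49158006  0.61302815 -0.61850265] 0.9958971088435374
top 427.674736494597 [0.29035116 0.32656229 1.15423757] [ 0.18275955  0.00436079 -0.98314797] 0.9960671768707483
```

View pics/scene0.png

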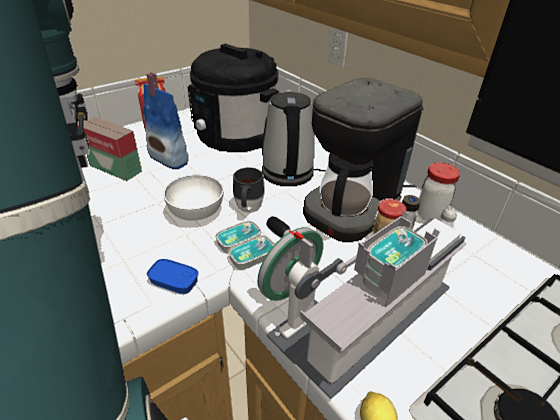

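View pics/top0.png

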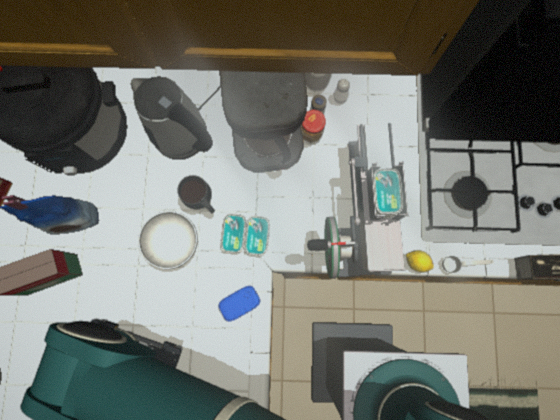

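The scene view shows the feeder on the right, with its handle at about (278,226) and the deck near (345,300). The two teal tins stand at about (238,235) and (251,251). In the top view the tins are at (232,234) and (257,236), the handle at (317,244), the deck at (385,245), the magazine at (387,190), the mug at (194,192) and the jar lid at (314,123). I'll measure next.

```bash
cat > m.py <<'E'
from h import *
def rect(P,lab):
    r=cv2.minAreaRect(P[:,:2].astype(np.float32)*1000); print(lab,len(P),np.round(r[0],1),np.round(r[1],1),round(r[2],2),'z',np.round(np.median(P[:,2]),4))
for n in("top","scene"):
    f=np.load(f"{n}0.npz"); p,d=f["p"],f["d"]; W=cloud(n,d); hsv=cv2.cvtColor(p,cv2.COLOR_RGB2HSV); ok=d>0
    X,Y,Z=W[...,0],W[...,1],W[...,2]
    print(n)
    def comp(m,lab,minn=60):
        k,L,st,_=cv2.connectedComponentsWithStats(m.astype(np.uint8))
        for i in range(1,k):
            if st[i,4]>minn: rect(W[L==i],lab+str(st[i,:2]))
    reg=ok&(X>0.25)&(X<0.9)&(Y<0.4)&(Y>-.3)
    comp(reg&(abs(Z-.14)<.008),"deck")
    comp(reg&(Z>.018)&(Z<.036)&(Y>.1),"tins26")
    comp(reg&(Z>.225)&(Z<.26)&(Y<.05),"magtop")
    comp(reg&(hsv[...,0]>70)&(hsv[...,0]<95)&(hsv[...,1]>110),"teal/green")
    comp(reg&(hsv[...,2]<60)&(Z>.19)&(Z<.24)&(Y<.25),"handle",20)
    comp(reg&((hsv[...,0]<6)|(hsv[...,0]>174))&(hsv[...,1]>140),"red",15)
    print("jar/mug"); comp(ok&(X>.4)&(Z>.085)&(Z<.115)&(Y<.5)&(Y>-.1),"z100")
E
python3 m.py
```

```text
top
deck[357 125] 96 [668.3 140.5] [83.6  6. ] 3.51 z 0.1413
deck[255 140] 78 [656.2 374.9] [50.3 10. ] 86.65 z 0.1394
deck[360 168] 2110 [475.3  87.2] [252.   86.7] 3.8 z 0.1412
tins26[257 164] 70 [623.2 349.3] [  6.9 100. ] 11.91 z 0.028
tins26[254 216] 545 [438.6 380.2] [ 39.4 105.2] 89.52 z 0.0241
tins26[252 287] 123 [278.1 389.7] [51.1 18.4] 2.62 z 0.0244
teal/green[376 181] 259 [510.7 101.7] [75.  35.4] 19.93 z 0.2152
teal/green[254 228] 144 [426.9 385. ] [64.6 29.5] 2.22 z 0.0239
red[303 110] 232 [731.6 250.3] [52.9 56.1] 59.06 z 0.0995
jar/mug
z100[306  73] 121 [866.5 240.9] [64.9 18.5] 89.6 z 0.0976
z100[339  79] 70 [848.2 172.5] [27.3 25.7] 53.37 z 0.0887
z100[302  95] 651 [753.6 241.7] [ 57.1 106.2] 71.0 z 0.1002
z100[244 138] 177 [656.3 387.8] [98.8 24.6] 72.91 z 0.1034
scene
deck[372 163] 205 [803.2 321.2] [38.7 87.7] 48.39 z 0.1402
deck[427 164] 343 [880.5 238.2] [38.7 70.7] 0.27 z 0.1449
deck[326 171] 71 [659.5 381.3] [37.9 10.3] 82.57 z 0.1395
deck[345 173] 178 [705.  328.2] [20.9 78.2] 83.56 z 0.1401
deck[300 240] 4101 [533.6  91.8] [367.9  86.6] 3.81 z 0.1403
deck[3
[... 795 characters left out ...]
d[428 164] 336 [880.5 238.2] [38.7 70.7] 0.27 z 0.1449
red[378 199] 321 [764.1 265.5] [123.2  61.4] 27.49 z 0.099
red[327 229] 39 [629.4 333.6] [ 4. 19.] 8.18 z 0.0206
red[289 231] 56 [402.1 205.5] [ 6.2 33.4] 3.64 z 0.229
jar/mug
z100[411 148] 249 [979.8 339.5] [ 8.4 95.8] 0.22 z 0.1018
z100[459 171] 1255 [980.9 110.1] [257.9  11.9] 89.78 z 0.1
z100[332 175] 732 [736.1 332.5] [ 59. 236.] 85.58 z 0.1011
z100[320 179] 167 [656.1 391.6] [70.1 13.3] 70.94 z 0.102
z100[422 178] 389 [881.9 231.5] [42.8 77.2] 24.71 z 0.1011
z100[378 195] 685 [757.4 250.8] [ 61.5 106.3] 87.25 z 0.0994
z100[444 208] 62 [850.7 169.8] [24.4 24.3] 3.44 z 0.088
z100[352 258] 606 [549.3  60.1] [297.9   2.3] 3.74 z 0.0972
```

```bash
cat > m2.py <<'E'
from h import *
a=np.radians(3.8); O=np.array([.5214,.0906]); ex=np.array([np.cos(a),np.sin(a)]); ey=np.array([-ex[1],ex[0]])
for n in("top","scene"):
    f=np.load(f"{n}0.npz"); p,d=f["p"],f["d"]; W=cloud(n,d); hsv=cv2.cvtColor(p,cv2.COLOR_RGB2HSV); ok=d>0
    X,Y,Z=W[...,0],W[...,1],W[...,2]; print(n)
    m=ok&(X>.35)&(X<.56)&(Y>.27)&(Y<.52)&(Z>.014)&(Z<.034)
    k,L,st,_=cv2.connectedComponentsWithStats(m.astype(np.uint8))
    for i in range(1,k):
        if st[i,4]>60:
            P=W[L==i]; r=cv2.minAreaRect(P[:,:2].astype(np.float32)*1000); print("tins",st[i],np.round(r[0],1),np.round(r[1],1),r[2],np.median(P[:,2]))
            print(np.round(cv2.boxPoints(r)))
    F=np.stack([(W[...,:2]-O)@ex,(W[...,:2]-O)@ey],-1)
    def st_(m,lab):
        if m.sum()<5: print(lab,m.sum());return
        q=np.c_[F[m],Z[m]]*1000; print(lab,m.sum(),np.round(np.percentile(q,[2,50,98],axis=0),1).tolist())
    st_(ok&(Z>.185)&(Z<.24)&(F[...,1]>.141)&(F[...,1]<.2)&(abs(F[...,0]+.115)<.04),"handle")
    st_(ok&(Z>.06)&(F[...,1]>.125)&(F[...,1]<.139)&(abs(F[...,0]+.115)<.1),"wheelface")
    st_(ok&(Z>.07)&(F[...,1]>.10)&(F[...,1]<.139)&(abs(F[...,0]+.115)<.1)&(hsv[...,0]>60)&(hsv[...,0]<95)&(hsv[...,1]>100),"green")
    st_(ok&(Z>.232)&(Z<.25)&(abs(F[...,1])<.06)&(abs(F[...,0])<.08),"magtop")
    st_(ok&(abs(Z-.141)<.004)&(abs(F[...,1])<.05)&(F[...,0]<-.06)&(F[...,0]>-.2),"deckout")
    st_(ok&(abs(Z-.152)<.006)&(abs(F[...,1])<.05)&(F[...,0]<-.15)&(F[...,0]>-.2),"stop")
E
python3 m2.py
python3 - <<'E'
import cv2,numpy as np
p=np.load('scene0.npz')['p'][200:320,210:370]; q=np.load('top0.npz')['p'][170:290,210:420]
a=cv2.resize(p,None,fx=3,fy=3,interpolation=2); b=cv2.resize(q,None,fx=1.5,fy=1.5,interpolation=2)
c=np.zeros((360,800,3),np.uint8); c[:,:480]=a; c[:180,482:797]=b[:180]
cv2.imwrite('pics/crop0.png',c[:,:,::-1])
E
```

```text
top
tins [ 221  214   49   42 1733] [440.8 424.3] [126.5 105.2] 85.86450958251953 0.02407207146776928
[[384. 365.]
 [489. 357.]
 [498. 484.]
 [393. 491.]]
handle 234 [[-125.7, 141.9, 214.0], [-115.0, 164.4, 222.9], [-101.7, 185.8, 228.6]]
wheelface 580 [[-181.7, 125.3, 91.5], [-122.0, 132.1, 194.6], [-49.8, 136.9, 223.9]]
green 0
magtop 49 [[-61.1, -34.6, 232.3], [58.0, -25.1, 236.8], [61.8, 36.0, 240.3]]
deckout 1608 [[-167.9, -41.5, 137.8], [-116.0, 0.6, 141.2], [-62.4, 41.3, 144.6]]
stop 59 [[-173.3, -39.6, 146.1], [-171.8, 1.2, 153.4], [-166.3, 39.8, 156.7]]
scene
tins [ 216  221   59   46 1673] [444.  425.4] [129.8 104.7] 86.11622619628906 0.023378223517841253
[[387. 364.]
 [492. 357.]
 [501. 487.]
 [396. 494.]]
handle 317 [[-123.5, 143.0, 206.8], [-117.3, 160.6, 221.2], [-103.3, 184.6, 225.8]]
wheelface 426 [[-182.0, 125.2, 136.1], [-151.6, 130.4, 208.9], [-75.1, 136.5, 223.2]]
green 900 [[-180.4, 117.6, 93.9], [-136.0, 119.1, 172.9], [-47.8, 135.0, 220.6]]
magtop 89 [[-59.0, -34.2, 232.2], [61.3, -25.3, 235.9], [65.2, 34.9, 238.7]]
deckout 2917 [[-170.4, -41.5, 138.1], [-116.3, -2.7, 140.2], [-62.5, 41.4, 142.6]]
stop 197 [[-171.4, -40.9, 146.2], [-169.9, -4.2, 150.8], [-167.1, 40.6, 153.4]]
```

View pics/crop0.png

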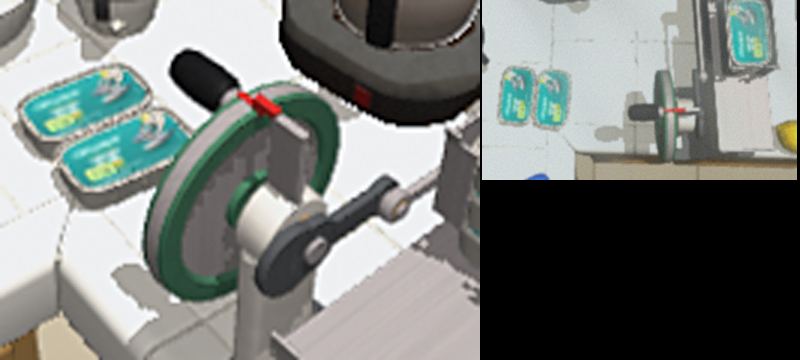

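The crop shows the wheel parked with the handle on top and the red mark under its pointer. Depth agrees with the nominal sizes: deck at 0.140–0.141, tin pair 126x105, handle top at about 0.223. I'll plan the approach from these.

```bash
cat > plan.py <<'E'
from h import *
a=np.radians(3.8); O=np.array([.5216,.0906,0]); EX=np.array([np.cos(a),np.sin(a),0]); EY=np.array([-EX[1],EX[0],0]); EZ=np.array([0,0,1.])
FM=np.c_[EX,EY,EZ]
def fw(x,y,z): return O+FM@np.array([x,y,z])
def lean(deg):
    s,c=np.sin(np.radians(deg)),np.cos(np.radians(deg)); z=FM@[0,-s,-c]; y=EX; return np.c_[np.cross(y,z),y,z]
def down(ang): # tool y at ang deg
    y=np.array([np.cos(np.radians(ang)),np.sin(np.radians(ang)),0]); z=-EZ; return np.c_[np.cross(y,z),y,z]
H=fw(-.115,.166,.212)
def cur():
    s=manip.state(); q=s["ee_rot"]; return np.array(s["ee_pos"]),R.from_quat([q[1],q[2],q[3],q[0]])
def rows(p,r,way,grip,dm=1):
    """way: list of (pos,Rmatrix,n)"""
    out=[]
    for tp,tr,n in way:
        tr=R.from_matrix(tr)
        for k in range(n,0,-1):
            dp=np.round(r.inv().apply(tp-p)*1000/k,0 if dm==1 else 1); dr=np.round((r.inv()*tr).as_rotvec()/k,3)
            out.append([*dp,*dr,grip]); p=p+r.apply(dp/1000); r=r*R.from_rotvec(dr)
    for i in range(0,len(out),5): print(str([float(f"{v:g}") for row in out[i:i+5] for v in row]).replace(".0,",",").replace(".0]","]").replace("-0,","0,"))
    return p,r
E
python3 - <<'E'
from plan import *
L=lean(30); print(H, cur()[0]); G=H+.0188*L[:,2]
rows(*cur(),[(G-.09*L[:,2],L,20)],1)
E
```

```text
[0.39585136 0.24861355 0.212     ] [0.17968583 0.59828227 0.2049239 ]
[-15, -12, -3, 0.016, -0.023, 0.059, 1, -15, -11, -3, 0.016, -0.023, 0.059, 1, -16, -10, -2, 0.016, -0.023, 0.059, 1, -17, -9, -2, 0.016, -0.023, 0.059, 1, -17, -8, -1, 0.016, -0.023, 0.059, 1]
[-18, -7, -1, 0.016, -0.023, 0.059, 1, -18, -6, 0, 0.016, -0.023, 0.059, 1, -19, -5, 0, 0.016, -0.023, 0.059, 1, -19, -4, 1, 0.016, -0.023, 0.059, 1, -19, -3, 1, 0.016, -0.023, 0.059, 1]
[-19, -2, 2, 0.016, -0.023, 0.059, 1, -19, -1, 2, 0.016, -0.023, 0.059, 1, -19, 1, 3, 0.016, -0.022, 0.059, 1, -19, 2, 3, 0.016, -0.022, 0.06, 1, -19, 3, 3, 0.016, -0.023, 0.059, 1]
[-19, 4, 4, 0.016, -0.022, 0.06, 1, -18, 5, 4, 0.016, -0.023, 0.059, 1, -18, 6, 5, 0.015, -0.022, 0.06, 1, -17, 8, 5, 0.016, -0.023, 0.059, 1, -17, 8, 4, 0.015, -0.022, 0.06, 1]
```

Emit:
send_rows --series '[-15, -12, -3, 0.016, -0.023, 0.059, 1, -15, -11, -3, 0.016, -0.023, 0.059, 1, -16, -10, -2, 0.016, -0.023, 0.059, 1, -17, -9, -2, 0.016, -0.023, 0.059, 1, -17, -8, -1, 0.016, -0.023, 0.059, 1]'

```text
time: 0.6
ee_pos: [0.2334, 0.5203, 0.2217]
ee_rot: [0.051, 0.29, 0.954, -0.048]
wrist_force: [0.7, -0.5, 1.1]
opening: 0.0943
finger_force: 0.0
```

Emit:
send_rows --series '[-18, -7, -1, 0.016, -0.023, 0.059, 1, -18, -6, 0, 0.016, -0.023, 0.059, 1, -19, -5, 0, 0.016, -0.023, 0.059, 1, -19, -4, 1, 0.016, -0.023, 0.059, 1, -19, -3, 1, 0.016, -0.023, 0.059, 1]'

```text
time: 1.1
ee_pos: [0.2873, 0.442, 0.2391]
ee_rot: [0.101, 0.425, 0.894, -0.095]
wrist_force: [0.4, 0.3, -0.6]
opening: 0.0943
finger_force: 0.0
```

Emit:
send_rows --series '[-19, -2, 2, 0.016, -0.023, 0.059, 1, -19, -1, 2, 0.016, -0.023, 0.059, 1, -19, 1, 3, 0.016, -0.022, 0.059, 1, -19, 2, 3, 0.016, -0.022, 0.06, 1, -19, 3, 3, 0.016, -0.023, 0.059, 1]'

```text
time: 1.6
ee_pos: [0.3406, 0.3637, 0.2564]
ee_rot: [0.147, 0.55, 0.81, -0.138]
wrist_force: [-0.1, -0.4, -0.2]
opening: 0.0938
finger_force: 0.0
```

Emit:
send_rows --series '[-19, 4, 4, 0.016, -0.022, 0.06, 1, -18, 5, 4, 0.016, -0.023, 0.059, 1, -18, 6, 5, 0.015, -0.022, 0.06, 1, -17, 8, 5, 0.016, -0.023, 0.059, 1, -17, 8, 4, 0.015, -0.022, 0.06, 1]'

```text
time: 2.1
ee_pos: [0.3938, 0.2839, 0.2741]
ee_rot: [0.189, 0.661, 0.704, -0.177]
wrist_force: [0.2, -0.4, 0.6]
opening: 0.0938
finger_force: 0.0
```

Run:
```python
from plan import *
L=lean(30); G=H+.0188*L[:,2]
p,d=capture("wrist"); cv2.imwrite("pics/w1.png",p[:,:,::-1]); np.savez("w1.npz",p=p,d=d)
s=manip.state(); print(s["time"],np.round(s["qpos"],2),s["ee_pos"],G-.09*L[:,2],s["wrist_force"]); 
rows(*cur(),[(G,L,8)],1)
```

```text
2.15 [-1.23  0.35  0.4   1.69  0.24  1.51 -0.83] [0.39552789 0.28146399 0.27484861] [0.39349201 0.28413528 0.27366101] [ 2.34811492 -3.08137707 -0.53835013]
[0, 0, 11, 0, 0, -0.001, 1, 0, 0, 11, 0, 0, -0.001, 1, 1, 0, 11, 0, 0, -0.002, 1, 0, 0, 11, 0, 0.001, -0.001, 1, 1, 0, 11, -0.001, 0, -0.002, 1]
[0, -1, 12, 0, 0.001, -0.001, 1, 1, 0, 11, -0.001, 0, -0.002, 1, 0, -1, 12, 0, 0.001, -0.001, 1]
```

View pics/w1.png

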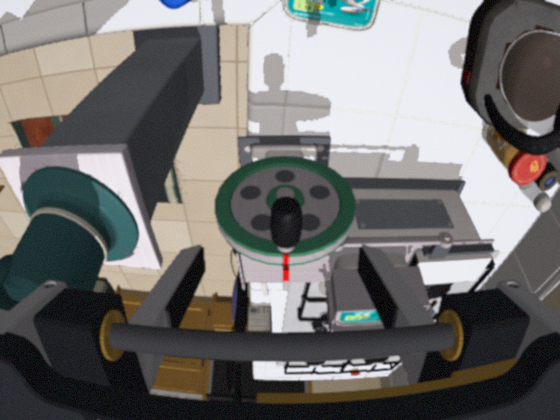

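The wrist view shows the handle at (287,222), centred between the finger tips at x≈200 and 370. I'll advance 90 mm along the tool axis.

Emit:
send_rows --series '[0, 0, 11, 0, 0, 0, 1, 0, 0, 11, 0, 0, 0, 1, 0, 0, 11, 0, 0, 0, 1, 0, 0, 11, 0, 0, 0, 1, 0, 0, 11, 0, 0, 0, 1]'

```text
time: 2.65
ee_pos: [0.3949, 0.2571, 0.2255]
ee_rot: [0.189, 0.66, 0.705, -0.176]
wrist_force: [-0.0, 0.1, -0.6]
opening: 0.0938
finger_force: 0.0
```

Emit:
send_rows --series '[0, 0, 11, 0, 0, 0, 1, 0, 0, 11, 0, 0, 0, 1, 0, 0, 11, 0, 0, 0, 1, 0, 0, 0, 0, 0, 0, 1, 0, 0, 0, 0, 0, 0, 1]'

```text
time: 3.15
ee_pos: [0.3963, 0.2412, 0.1979]
ee_rot: [0.189, 0.66, 0.705, -0.176]
wrist_force: [1.0, -1.2, -0.5]
opening: 0.0942
finger_force: 0.0
```

Run:
```python
from plan import *
L=lean(30); G=H+.0188*L[:,2]
p,r=cur(); s=manip.state(); print(s["time"],p,G,L.T@(G-p)*1000,(r.inv()*R.from_matrix(L)).as_rotvec(),s["wrist_force"])
```

```text
3.15 [0.396252   0.24118267 0.1978898 ] [0.39647434 0.23923421 0.19571872] [-0.61092625  0.09271771  2.85965749] [ 0.00043596 -0.00124183 -0.00058258] [ 0.99368122 -1.18443586 -0.51726226]
```

Emit:
send_rows --series '[0, 0, 2, 0, 0, 0, 0.2, 0, 0, 0, 0, 0, 0, 0, 0, 0, 0, 0, 0, 0, 0, 0, 0, 0, 0, 0, 0, 0, 0, 0, 0, 0, 0, 0, 0]' --force 20

```text
time: 3.65
ee_pos: [0.3963, 0.2402, 0.1962]
ee_rot: [0.189, 0.66, 0.705, -0.176]
wrist_force: [0.1, -0.0, 0.3]
opening: 0.0574
finger_force: 0.0
```

Emit:
send_rows --series '[0, 0, 0, 0, 0, 0, 0, 0, 0, 0, 0, 0, 0, 0, 0, 0, 0, 0, 0, 0, 0, 0, 0, 0, 0, 0, 0, 0, 0, 0, 0, 0, 0, 0, 0]'

```text
time: 4.15
ee_pos: [0.3964, 0.2401, 0.1962]
ee_rot: [0.189, 0.66, 0.705, -0.176]
wrist_force: [1.3, -0.3, 1.0]
opening: 0.0258
finger_force: 20.0
```

Run:
```python
from plan import *
L=lean(30); G=H+.0188*L[:,2]
p,r=cur(); s=manip.state(); print(s["time"],p,L.T@(G-p)*1000,s["wrist_force"],s["opening"],s["finger_force"])
np.save("start.npy",p)
C=p-np.array([0,0,.062])
way=[]
for k in range(1,61):
    t=np.radians(6*k); way.append((C+FM@[-.062*np.sin(t),0,.062*np.cos(t)],r.as_matrix(),1))
rows(p,R.from_matrix(L),[(w[0],L,1) for w in way],0,dm=.1)
```

```text
4.15 [0.3963897  0.2401288  0.19615309] [-0.56070865  0.02516455  0.82529004] [ 1.3127158  -0.31754396  0.97472254] 0.02584774592760533 20.000035017728806
[0.2, -6.5, 0.3, 0, 0, 0, 0, 0.5, -6.4, 0.9, 0, 0, 0, 0, 0.8, -6.3, 1.4, 0, 0, 0, 0, 1.2, -6, 2, 0, 0, 0, 0, 1.5, -5.8, 2.6, 0, 0, 0, 0]
[1.7, -5.4, 3.1, 0, 0, 0, 0, 2.1, -5.1, 3.5, 0, 0, 0, 0, 2.3, -4.6, 4, 0, 0, 0, 0, 2.5, -4.1, 4.3, 0, 0, 0, 0, 2.7, -3.5, 4.7, 0, 0, 0, 0]
[2.9, -2.9, 5.1, 0, 0, 0, 0, 3, -2.4, 5.2, 0, 0, 0, 0, 3.2, -1.6, 5.4, 0, 0, 0, 0, 3.2, -1.1, 5.6, 0, 0, 0, 0, 3.2, -0.3, 5.6, 0, 0, 0, 0]
[3.2, 0.3, 5.6, 0, 0, 0, 0, 3.2, 1.1, 5.6, 0, 0, 0, 0, 3.2, 1.6, 5.4, 0, 0, 0, 0, 3, 2.4, 5.2, 0, 0, 0, 0, 2.9, 2.9, 5, 0, 0, 0, 0]
[2.7, 3.5, 4.8, 0, 0, 0, 0, 2.5, 4.1, 4.3, 0, 0, 0, 0, 2.3, 4.6, 4, 0, 0, 0, 0, 2.1, 5.1, 3.5, 0, 0, 0, 0, 1.7, 5.4, 3.1, 0, 0, 0, 0]
[1.5, 5.8, 2.5, 0, 0, 0, 0, 1.2, 6, 2.1, 0, 0, 0, 0, 0.8, 6.3, 1.4, 0, 0, 0, 0, 0.5, 6.4, 0.9, 0, 0, 0, 0, 0.2, 6.5, 0.3, 0, 0, 0, 0]
[-0.2, 6.5, -0.3, 0, 0, 0, 0, -0.5, 6.4, -0.9, 0, 0, 0, 0, -0.8, 6.3, -1.4, 0, 0, 0, 0, -1.2, 6, -2.1, 0, 0, 0, 0, -1.5, 5.8, -2.5, 0, 0, 0, 0]
[-1.7, 5.4, -3.1, 0, 0, 0, 0, -2.1, 5.1, -3.5, 0, 0, 0, 0, -2.3, 4.6, -4, 0, 0, 0, 0, -2.5, 4.1, -4.3, 0, 0, 0, 0, -2.7, 3.5, -4.8, 0, 0, 0, 0]
[-2.9, 2.9, -5, 0, 0, 0, 0, -3, 2.4, -5.2, 0, 0, 0, 0, -3.2, 1.6, -5.4, 0, 0, 0, 0, -3.2, 1.1, -5.6, 0, 0, 0, 0, -3.2, 0.3, -5.6, 0, 0, 0, 0]
[-3.2, -0.3, -5.6, 0, 0, 0, 0, -3.2, -1.1, -5.6, 0, 0, 0, 0, -3.2, -1.6, -5.4, 0, 0, 0, 0, -3, -2.4, -5.2, 0, 0, 0, 0, -2.9, -2.9, -5.1, 0, 0, 0, 0]
[-2.7, -3.5, -4.7, 0, 0, 0, 0, -2.5, -4.1, -4.3, 0, 0, 0, 0, -2.3, -4.6, -4, 0, 0, 0, 0, -2.1, -5.1, -3.5, 0, 0, 0, 0, -1.7, -5.4, -3.1, 0, 0, 0, 0]
[-1.5, -5.8, -2.6, 0, 0, 0, 0, -1.2, -6, -2, 0, 0, 0, 0, -0.8, -6.3, -1.4, 0, 0, 0, 0, -0.5, -6.4, -0.9, 0, 0, 0, 0, -0.2, -6.5, -0.3, 0, 0, 0, 0]
```

Gripped at 25.8 mm with almost no side load. I'll do the first quarter turn.

Emit:
send_rows --series '[0.2, -6.5, 0.3, 0, 0, 0, 0, 0.5, -6.4, 0.9, 0, 0, 0, 0, 0.8, -6.3, 1.4, 0, 0, 0, 0, 1.2, -6, 2, 0, 0, 0, 0, 1.5, -5.8, 2.6, 0, 0, 0, 0]'

```text
time: 4.65
ee_pos: [0.3656, 0.2381, 0.1871]
ee_rot: [0.189, 0.66, 0.705, -0.175]
wrist_force: [15.9, -0.0, -18.7]
opening: 0.0259
finger_force: 20.0
```

Emit:
send_rows --series '[1.7, -5.4, 3.1, 0, 0, 0, 0, 2.1, -5.1, 3.5, 0, 0, 0, 0, 2.3, -4.6, 4, 0, 0, 0, 0, 2.5, -4.1, 4.3, 0, 0, 0, 0, 2.7, -3.5, 4.7, 0, 0, 0, 0]'

```text
time: 5.15
ee_pos: [0.3451, 0.2368, 0.1653]
ee_rot: [0.19, 0.66, 0.705, -0.174]
wrist_force: [29.5, -1.0, -9.2]
opening: 0.026
finger_force: 20.0
```

Emit:
send_rows --series '[2.9, -2.9, 5.1, 0, 0, 0, 0, 3, -2.4, 5.2, 0, 0, 0, 0, 3.2, -1.6, 5.4, 0, 0, 0, 0, 3.2, -1.1, 5.6, 0, 0, 0, 0, 3.2, -0.3, 5.6, 0, 0, 0, 0]'

```text
time: 5.65
ee_pos: [0.338, 0.2364, 0.135]
ee_rot: [0.191, 0.661, 0.705, -0.173]
wrist_force: [32.0, -1.3, 3.3]
opening: 0.0259
finger_force: 20.0
```

```bash
cat > ck.py <<'E'
from plan import *
import sys
p0=np.load("start.npy"); p,r=cur(); s=manip.state(); f=FM.T@(p-p0)*1000; f[2]+=62
print(s["time"],np.round(f,1),"ang",np.degrees(np.arctan2(-f[0],f[2]))%360,"rad",np.hypot(f[0],f[2]),s["wrist_force"],s["opening"],s["finger_force"],np.round(s["qpos"],2),(r.inv()*R.from_matrix(lean(30))).as_rotvec())
E
python3 ck.py
```

```text
5.65 [-58.5   0.2   0.8] ang 89.191245161066 rad 58.54010097512394 [31.97959335 -1.25848963  3.29131361] 0.025909378083021316 20.000233498140005 [-1.26  0.39  0.37  1.99  0.23  1.18 -0.95] [ 0.00704413 -0.0028261  -0.0027086 ]
```

Radial force has built up to 32 N, so the true circle lies about 3 mm inside the commanded one here. I'll relax inward and check.

Emit:
send_rows --series '[0, 1, 0, 0, 0, 0, 0, 0, 1, 0, 0, 0, 0, 0, 0, 1, 0, 0, 0, 0, 0, 0, 0, 0, 0, 0, 0, 0, 0, 0, 0, 0, 0, 0, 0]'

```text
time: 6.15
ee_pos: [0.3383, 0.2364, 0.1345]
ee_rot: [0.189, 0.66, 0.705, -0.175]
wrist_force: [11.5, -0.3, -0.0]
opening: 0.0259
finger_force: 20.0
```

```bash
python3 ck.py
python3 - <<'E'
from plan import *
p,d=capture("scene"); np.savez("scene1.npz",p=p,d=d)
c=cv2.resize(p[190:340,210:410],None,fx=4,fy=4,interpolation=2); cv2.imwrite("pics/s1.png",c[:,:,::-1])
E
```

```text
6.15 [-58.2   0.1   0.4] ang 89.65288275967066 rad 58.16392095489952 [11.52846005 -0.32075712 -0.04458053] 0.025869651837517334 19.999966855393723 [-1.25  0.4   0.37  1.99  0.23  1.18 -0.95] [ 0.00260787 -0.0016622  -0.00122721]
```

View pics/s1.png

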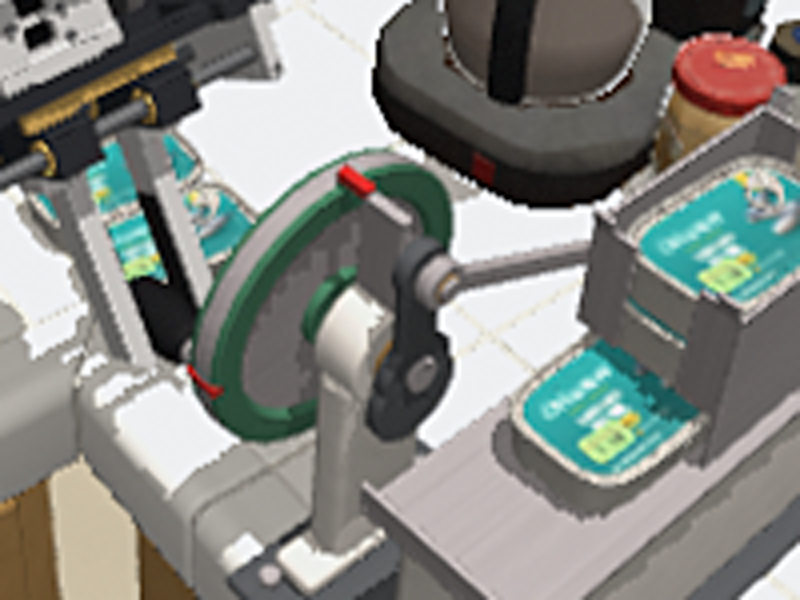

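The scene crop shows the turn at about 90°: the red mark is at lower left (205,380), the pusher rod is moving, and a tin is emerging at (600,410). I'll continue on the corrected circle.

Emit:
send_rows --series '[3.2, 0.8, 5.6, 0, 0, 0, 0, 3.2, 1.6, 5.6, 0, 0, 0, 0, 3.2, 1.6, 5.4, 0, 0, 0, 0, 3, 2.4, 5.2, 0, 0, 0, 0, 2.9, 2.9, 5, 0, 0, 0, 0]'

```text
time: 6.7
ee_pos: [0.3476, 0.237, 0.1036]
ee_rot: [0.189, 0.66, 0.705, -0.175]
wrist_force: [10.6, -1.5, 9.0]
opening: 0.026
finger_force: 20.0
```

Emit:
send_rows --series '[2.7, 3.5, 4.8, 0, 0, 0, 0, 2.5, 4.1, 4.3, 0, 0, 0, 0, 2.3, 4.6, 4, 0, 0, 0, 0, 2.1, 5.1, 3.5, 0, 0, 0, 0, 1.7, 5.4, 3.1, 0, 0, 0, 0]'

```text
time: 7.2
ee_pos: [0.3708, 0.2386, 0.0814]
ee_rot: [0.19, 0.66, 0.705, -0.175]
wrist_force: [8.3, -0.4, 20.6]
opening: 0.0259
finger_force: 20.0
```

```bash
python3 ck.py
```

```text
7.2 [-25.6   0.2 -52.7] ang 154.05645734291573 rad 58.6234357304826 [ 8.27472827 -0.3912966  20.57924389] 0.025926771352279845 20.002311451826245 [-1.19  0.52  0.37  1.96  0.21  1.07 -0.91] [ 0.00284659 -0.00129144 -0.00139126]
```

```bash
cat > fit.py <<'E'
from plan import *
P=np.array([[.3964,.2401,.1962],[.3656,.2381,.1871],[.3451,.2368,.1653],[.338,.2364,.135],[.3383,.2364,.1345],[.3476,.237,.1036],[.3708,.2386,.0814]])
p0=np.load("start.npy"); f=(P-p0)@FM*1000; x,z=f[:,0],f[:,2]+62
A=np.c_[2*x,2*z,np.ones(len(x))]; s=np.linalg.lstsq(A,x*x+z*z,rcond=None)[0]; print(s[:2],np.sqrt(s[2]+s[0]**2+s[1]**2)); print(np.hypot(x-s[0],z-s[1]))
E
python3 fit.py
```

```text
[2.20163605 1.649559  ] 60.75623992702629
[60.43716077 61.02668424 61.17978823 60.71539209 60.42478897 60.39324985
 61.11066327]
```

```bash
cat > arc.py <<'E'
from plan import *
# arc.py x z(cmd, feeder rel, mm) cx cz r a0 a1 step
import sys
x,z,cx,cz,rr,a0,a1,st=map(float,sys.argv[1:]); p0=np.load("start.npy"); L=lean(30)
f=lambda x,z: p0+FM@[x/1e3,0,(z-62)/1e3]
rows(f(x,z),R.from_matrix(L),[(f(cx-rr*np.sin(t),cz+rr*np.cos(t)),L,1) for t in np.radians(np.arange(a0+st,a1+.1,st))],0,dm=.1)
E
python3 arc.py -27.5 -53.7 2.4 1.6 61 150 270 6
```

```text
[0.2, 5.1, 0.4, 0, 0, 0, 0, 1.2, 5.9, 2, 0, 0, 0, 0, 0.8, 6.2, 1.4, 0, 0, 0, 0, 0.5, 6.3, 0.8, 0, 0, 0, 0, 0.2, 6.4, 0.3, 0, 0, 0, 0]
[-0.2, 6.4, -0.3, 0, 0, 0, 0, -0.5, 6.3, -0.8, 0, 0, 0, 0, -0.8, 6.2, -1.4, 0, 0, 0, 0, -1.2, 5.9, -2, 0, 0, 0, 0, -1.4, 5.7, -2.5, 0, 0, 0, 0]
[-1.8, 5.4, -3.1, 0, 0, 0, 0, -2, 4.9, -3.4, 0, 0, 0, 0, -2.2, 4.5, -3.9, 0, 0, 0, 0, -2.5, 4.1, -4.3, 0, 0, 0, 0, -2.7, 3.4, -4.7, 0, 0, 0, 0]
[-2.8, 2.9, -4.9, 0, 0, 0, 0, -3, 2.3, -5.2, 0, 0, 0, 0, -3.1, 1.7, -5.3, 0, 0, 0, 0, -3.2, 1, -5.5, 0, 0, 0, 0, -3.1, 0.3, -5.5, 0, 0, 0, 0]
```

Emit:
send_rows --series '[0.2, 5.1, 0.4, 0, 0, 0, 0, 1.2, 5.9, 2, 0, 0, 0, 0, 0.8, 6.2, 1.4, 0, 0, 0, 0, 0.5, 6.3, 0.8, 0, 0, 0, 0, 0.2, 6.4, 0.3, 0, 0, 0, 0]'

```text
time: 7.7
ee_pos: [0.3994, 0.2404, 0.0744]
ee_rot: [0.189, 0.66, 0.705, -0.177]
wrist_force: [-1.8, 0.1, -0.9]
opening: 0.0257
finger_force: 20.0
```

Emit:
send_rows --series '[-0.2, 6.4, -0.3, 0, 0, 0, 0, -0.5, 6.3, -0.8, 0, 0, 0, 0, -0.8, 6.2, -1.4, 0, 0, 0, 0, -1.2, 5.9, -2, 0, 0, 0, 0, -1.4, 5.7, -2.5, 0, 0, 0, 0]'

```text
time: 8.2
ee_pos: [0.4307, 0.2425, 0.0828]
ee_rot: [0.189, 0.66, 0.705, -0.176]
wrist_force: [6.8, 0.4, -16.1]
opening: 0.0261
finger_force: 20.0
```

```bash
python3 ck.py
```

```text
8.2 [ 34.3   0.1 -51.4] ang 213.75924879652288 rad 61.808188743732636 [  6.75842316   0.36487647 -16.05634518] 0.026094438309900467 19.997893574181944 [-1.11  0.58  0.38  1.85  0.21  1.1  -0.83] [ 0.00139473 -0.00165088 -0.00062083]
```

```bash
sed -i 's/\[.3708,.2386,.0814\]\]/[.3708,.2386,.0814],[.3994,.2404,.0744],[.4307,.2425,.0828]]/' fit.py; python3 fit.py
```

```text
[2.80443835 1.44537548] 61.23049588419609
[60.66600336 61.52612774 61.80644561 61.31580939 61.02343564 60.7963424
 61.20671258 61.1988512  61.52603577]
```

```bash
python3 arc.py 32.9 -51.2 3.2 1.2 62 210 330 6
```

```text
[-1.1, 6.7, -1.9, 0, 0, 0, 0, -2.1, 5.1, -3.6, 0, 0, 0, 0, -2.3, 4.6, -4, 0, 0, 0, 0, -2.5, 4.1, -4.3, 0, 0, 0, 0, -2.7, 3.5, -4.7, 0, 0, 0, 0]
[-2.9, 2.9, -5, 0, 0, 0, 0, -3, 2.4, -5.3, 0, 0, 0, 0, -3.2, 1.6, -5.4, 0, 0, 0, 0, -3.2, 1.1, -5.6, 0, 0, 0, 0, -3.2, 0.3, -5.6, 0, 0, 0, 0]
[-3.2, -0.3, -5.6, 0, 0, 0, 0, -3.2, -1.1, -5.5, 0, 0, 0, 0, -3.2, -1.6, -5.5, 0, 0, 0, 0, -3, -2.4, -5.2, 0, 0, 0, 0, -2.9, -2.9, -5, 0, 0, 0, 0]
[-2.7, -3.5, -4.7, 0, 0, 0, 0, -2.5, -4.1, -4.4, 0, 0, 0, 0, -2.3, -4.6, -4, 0, 0, 0, 0, -2.1, -5.1, -3.5, 0, 0, 0, 0, -1.7, -5.4, -3.1, 0, 0, 0, 0]
```

Emit:
send_rows --series '[-1.1, 6.7, -1.9, 0, 0, 0, 0, -2.1, 5.1, -3.6, 0, 0, 0, 0, -2.3, 4.6, -4, 0, 0, 0, 0, -2.5, 4.1, -4.3, 0, 0, 0, 0, -2.7, 3.5, -4.7, 0, 0, 0, 0]'

```text
time: 8.7
ee_pos: [0.4537, 0.2441, 0.1048]
ee_rot: [0.189, 0.66, 0.705, -0.176]
wrist_force: [-6.0, 1.6, 0.5]
opening: 0.0262
finger_force: 20.0
```

Emit:
send_rows --series '[-2.9, 2.9, -5, 0, 0, 0, 0, -3, 2.4, -5.3, 0, 0, 0, 0, -3.2, 1.6, -5.4, 0, 0, 0, 0, -3.2, 1.1, -5.6, 0, 0, 0, 0, -3.2, 0.3, -5.6, 0, 0, 0, 0]'

```text
time: 9.2
ee_pos: [0.4623, 0.2447, 0.1359]
ee_rot: [0.189, 0.66, 0.705, -0.176]
wrist_force: [0.9, 3.1, -3.2]
opening: 0.0255
finger_force: 20.0
```

```bash
python3 ck.py
```

```text
9.2 [66.   0.2  1.8] ang 271.53197817697975 rad 66.04884244707618 [ 0.89150106  3.07469421 -3.19121702] 0.02553196705178208 19.99979680404067 [-1.09  0.55  0.39  1.76  0.23  1.2  -0.76] [ 0.00119208 -0.00155746 -0.00068915]
```

```bash
python3 arc.py 65.2 1.2 3.8 1.3 62 270 360 6
```

```text
[-3.3, 0.3, -5.7, 0, 0, 0, 0, -3.2, -1.1, -5.6, 0, 0, 0, 0, -3.1, -1.6, -5.4, 0, 0, 0, 0, -3.1, -2.4, -5.2, 0, 0, 0, 0, -2.8, -2.9, -5, 0, 0, 0, 0]
[-2.8, -3.5, -4.7, 0, 0, 0, 0, -2.5, -4.1, -4.4, 0, 0, 0, 0, -2.3, -4.6, -4, 0, 0, 0, 0, -2, -5.1, -3.5, 0, 0, 0, 0, -1.8, -5.4, -3.1, 0, 0, 0, 0]
[-1.5, -5.8, -2.5, 0, 0, 0, 0, -1.1, -6, -2.1, 0, 0, 0, 0, -0.9, -6.3, -1.4, 0, 0, 0, 0, -0.5, -6.4, -0.9, 0, 0, 0, 0, -0.1, -6.5, -0.3, 0, 0, 0, 0]
```

Emit:
send_rows --series '[-3.3, 0.3, -5.7, 0, 0, 0, 0, -3.2, -1.1, -5.6, 0, 0, 0, 0, -3.1, -1.6, -5.4, 0, 0, 0, 0, -3.1, -2.4, -5.2, 0, 0, 0, 0, -2.8, -2.9, -5, 0, 0, 0, 0]'

```text
time: 9.7
ee_pos: [0.4542, 0.2441, 0.167]
ee_rot: [0.189, 0.66, 0.705, -0.176]
wrist_force: [0.9, 4.4, -2.5]
opening: 0.0258
finger_force: 20.0
```

Emit:
send_rows --series '[-2.8, -3.5, -4.7, 0, 0, 0, 0, -2.5, -4.1, -4.4, 0, 0, 0, 0, -2.3, -4.6, -4, 0, 0, 0, 0, -2, -5.1, -3.5, 0, 0, 0, 0, -1.8, -5.4, -3.1, 0, 0, 0, 0]'

```text
time: 10.2
ee_pos: [0.4317, 0.2426, 0.1899]
ee_rot: [0.189, 0.66, 0.705, -0.176]
wrist_force: [2.0, 4.6, -0.6]
opening: 0.026
finger_force: 20.0
```

Emit:
send_rows --series '[-1.5, -5.8, -2.5, 0, 0, 0, 0, -1.1, -6, -2.1, 0, 0, 0, 0, -0.9, -6.3, -1.4, 0, 0, 0, 0, -0.5, -6.4, -0.9, 0, 0, 0, 0, -0.1, -6.5, -0.3, 0, 0, 0, 0]'

```text
time: 10.7
ee_pos: [0.4008, 0.2405, 0.1983]
ee_rot: [0.189, 0.66, 0.705, -0.176]
wrist_force: [1.7, 5.2, 4.2]
opening: 0.0258
finger_force: 20.0
```

Emit:
send_rows --series '[0, 0, 0, 0, 0, 0, 0, 0, 0, 0, 0, 0, 0, 0, 0, 0, 0, 0, 0, 0, 0, 0, 0, 0, 0, 0, 0, 0, 0, 0, 0, 0, 0, 0, 0]'

```text
time: 11.2
ee_pos: [0.4008, 0.2405, 0.1982]
ee_rot: [0.189, 0.66, 0.705, -0.176]
wrist_force: [-1.6, 4.7, 8.7]
opening: 0.0258
finger_force: 20.0
```

```bash
python3 ck.py
python3 - <<'E'
from plan import *
p,d=capture("scene"); np.savez("scene2.npz",p=p,d=d); pt,dt=capture("top"); np.savez("top2.npz",p=pt,d=dt)
q=np.load("scene0.npz")["p"]
c=np.vstack([cv2.resize(i[205:280,250:350],None,fx=5,fy=4,interpolation=2) for i in (q,p)]); cv2.imwrite("pics/s2.png",c[:,:,::-1])
E
```

```text
11.2 [ 4.4  0.1 64. ] ang 356.061393759207 rad 64.19634545221723 [-1.58833711  4.68111034  8.67052539] 0.02576016842752342 20.001359630841762 [-1.18  0.38  0.39  1.83  0.25  1.31 -0.83] [ 0.00113703 -0.00141229 -0.00083204]
```

View pics/s2.png

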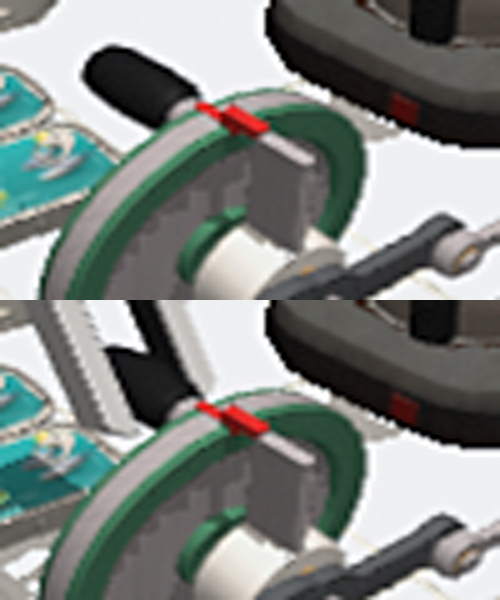

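The upper half is the start and the lower half is now. The red mark is at (197,107) and (197,407), and the crank end at (460,258) and (460,558), so both coincide. I'll quantify that, check the fed tin, and plan the release.

Run:
```python
from plan import *
a=np.load("scene0.npz"); b=np.load("scene2.npz"); g=lambda p:cv2.cvtColor(p,cv2.COLOR_RGB2GRAY).astype(np.float32)
for lab,(v0,v1,u0,u1) in dict(crank=(240,280,310,360),mark=(225,240,284,300),ref=(175,240,300,340)).items():
    A,B=g(a["p"])[v0:v1,u0:u1],g(b["p"])[v0:v1,u0:u1]; print(lab,cv2.phaseCorrelate(A,B,cv2.createHanningWindow(A.shape[::-1],cv2.CV_32F)),np.abs(A-B).mean())
for n in("top","scene"):
    f=np.load(n+"2.npz"); W=cloud(n,f["d"]); F=(W-O)@FM; m=(f["d"]>0)&(abs(F[...,1])<.06)&(F[...,0]>-.19)&(F[...,0]<-.03)&(abs(W[...,2]-.166)<.006)
    r=cv2.minAreaRect(F[m][:,:2].astype(np.float32)*1000); print(n,m.sum(),r,np.median(W[m][:,2]))
    hsv=cv2.cvtColor(f["p"],cv2.COLOR_RGB2HSV); m=m&(hsv[...,0]>75)&(hsv[...,0]<95)&(hsv[...,1]>90)
    print(" teal",cv2.minAreaRect(F[m][:,:2].astype(np.float32)*1000),m.sum())
```

```text
crank ((-0.02741297998351655, 0.11335152578687158), 1.0052658982276916) 0.8881354
mark ((0.8030322159526042, 0.48008887424806623), 0.8324277952313424) 2.4880006
ref ((0.007226199674803979, 0.012662648032794266), 1.0001684597796865) 0.84884614
top 1169 ((-97.13763427734375, 13.295215606689453), (93.99441528320312, 123.4933853149414), 87.7901611328125) 0.1642589561313266
 teal ((-106.63398742675781, -0.40915870666503906), (92.29751586914062, 51.04662322998047), 0.06662551313638687) 565
scene 2189 ((-93.97514343261719, 10.951152801513672), (127.05574798583984, 96.12842559814453), 0.43475034832954407) 0.1633072858942071
 teal ((-95.04297637939453, 1.7735214233398438), (51.24296569824219, 112.49720764160156), 89.44666290283203) 996
```

The crank matches the parked start to about 0.1 px. I'll release and retract.

Emit:
send_rows --series '[0, 0, 0, 0, 0, 0, 1, 0, 0, 0, 0, 0, 0, 1, 0, 0, 0, 0, 0, 0, 1, 0, 0, 0, 0, 0, 0, 1, 0, 0, 0, 0, 0, 0, 1]'

```text
time: 11.8
ee_pos: [0.4005, 0.2402, 0.1974]
ee_rot: [0.189, 0.66, 0.705, -0.176]
wrist_force: [0.6, -0.6, 0.6]
opening: 0.0625
finger_force: 0.0
```

Emit:
send_rows --series '[0, 0, 0, 0, 0, 0, 1, 0, 0, -5, 0, 0, 0, 1, 0, 0, -15, 0, 0, 0, 1, 0, 0, -25, 0, 0, 0, 1, 0, 0, -25, 0, 0, 0, 1]'

```text
time: 12.3
ee_pos: [0.3981, 0.2757, 0.2591]
ee_rot: [0.189, 0.66, 0.705, -0.176]
wrist_force: [0.4, -0.5, 0.4]
opening: 0.094
finger_force: 0.0
```

Emit:
send_rows --series '[0, 0, -25, 0, 0, 0, 1, 0, 0, -25, 0, 0, 0, 1, 0, 0, -15, 0, 0, 0, 1, 0, 0, 0, 0, 0, 0, 1, 0, 0, 0, 0, 0, 0, 1]'

```text
time: 12.8
ee_pos: [0.396, 0.3074, 0.314]
ee_rot: [0.189, 0.66, 0.705, -0.176]
wrist_force: [0.4, -0.6, -0.9]
opening: 0.0943
finger_force: 0.0
```

```bash
cat > look.py <<'E'
from plan import *
print(manip.state()["time"],cur()[0])
for n in("top","scene"):
    p,d=capture(n); np.savez(n+"3.npz",p=p,d=d); W=cloud(n,d); F=(W-O)@FM; m=(d>0)&(abs(F[...,1])<.045)&(F[...,0]>-.165)&(F[...,0]<-.04)&(W[...,2]>.159)&(W[...,2]<.172)
    k,L,st,_=cv2.connectedComponentsWithStats(m.astype(np.uint8)); m=L==1+np.argmax(st[1:,4])
    print(n,m.sum(),cv2.minAreaRect(F[m][:,:2].astype(np.float32)*1000),np.median(W[m][:,2]))
    c=(d>0)&(F[...,1]>.045)&(F[...,1]<.112)&(F[...,0]>-.165)&(F[...,0]<-.03)&(W[...,2]>.115); q=F[c]*1000
    print("crank",c.sum(),np.percentile(q,[1,5,50,95,99],axis=0).round())
    dd=F[(d>0)&(abs(F[...,1])<.06)&(abs(F[...,0]+.16)<.02)&(W[...,2]>.135)&(W[...,2]<.16)]*1000; print("deckY",np.percentile(dd[:,1],[1,99]),"x",np.percentile(dd[:,0],[1]))
a=np.load("scene0.npz"); b=np.load("scene3.npz"); g=lambda p:cv2.cvtColor(p,cv2.COLOR_RGB2GRAY).astype(np.float32)
for lab,(v0,v1,u0,u1) in dict(crank=(240,280,310,360),mark=(222,242,280,304),handle=(215,240,265,295)).items():
    A,B=g(a["p"])[v0:v1,u0:u1],g(b["p"])[v0:v1,u0:u1]; print(lab,cv2.phaseCorrelate(A,B,cv2.createHanningWindow(A.shape[::-1],cv2.CV_32F)),np.abs(A-B).mean())
E
python3 look.py
```

```text
12.8 [0.39598531 0.30735635 0.31395958]
top 1147 ((-107.5140609741211, -0.47841453552246094), (63.494651794433594, 103.98302459716797), 89.73499298095703) 0.16438602059977642
crank 563 [[-152.   60.  137.]
 [-143.   63.  149.]
 [-114.   78.  166.]
 [ -46.  107.  228.]
 [ -35.  109.  231.]]
deckY [-42.76070949  42.24810218] x [-173.51934802]
scene 2149 ((-99.07766723632812, 0.5286922454833984), (118.04647827148438, 63.3010139465332), 0.22584722936153412) 0.16330564854331686
crank 1576 [[-149.   59.  121.]
 [-143.   62.  135.]
 [-114.   78.  163.]
 [ -51.  105.  222.]
 [ -36.  109.  228.]]
deckY [-42.00945121  42.31311518] x [-171.31346595]
crank ((-0.04315462714276208, 0.10913910593618681), 0.987245331466198) 0.89550304
mark ((0.0031101149588224075, -0.10236932809862509), 1.0838762699936828) 1.3925232
handle ((0.18311376848896188, 0.31903913056935274), 1.0320453656514486) 2.7648892
```

```bash
cat >> plan.py <<'E'
def wcloud():
    K,Rm,t=cal("wrist"); p,d=capture("wrist"); v,u=np.mgrid[0:d.shape[0],0:d.shape[1]]
    x=(u-K[0,2])/K[0,0]; y=(v-K[1,2])/K[1,1]; th=np.hypot(x,y); k=np.where(th>1e-6,np.tan(np.minimum(th,1.5))/np.maximum(th,1e-6),1)
    P=np.stack([x*k*d,y*k*d,d],-1); ok=(d>0)&(th<1.3)
    return p,d,(P-t)@Rm,ok
def comps(m,W,lab,minn=100):
    k,L,st,_=cv2.connectedComponentsWithStats(m.astype(np.uint8))
    for i in range(1,k):
        if st[i,4]>minn:
            r=cv2.minAreaRect(W[L==i][:,:2].astype(np.float32)*1000); print(lab,st[i].tolist(),np.round(r[0],1),np.round(r[1],1),round(r[2],2),np.median(W[L==i][:,2]))
E
python3 - <<'E'
from plan import *
p,d,W,ok=wcloud(); np.savez("w3.npz",p=p,d=d); cv2.imwrite("pics/w3.png",p[:,:,::-1])
F=(W-O)@FM; x,y,z=F[...,0],F[...,1],F[...,2]
def st_(m,lab):
    q=F[m]*1000; print(lab,m.sum(),np.percentile(q,[2,50,98],axis=0).round(1).tolist() if m.sum()>5 else '')
st_(ok&(z>.19)&(z<.23)&(y>.143)&(y<.19)&(abs(x+.115)<.03),"handle")
st_(ok&(y>.12)&(y<.142)&(abs(x+.115)<.1)&(z>.06)&(z<.24),"wheel")
st_(ok&(abs(y)<.05)&(x<-.06)&(x>-.165)&(abs(z-.165)<.005),"fedtin")
st_(ok&(abs(y)<.05)&(x<-.1)&(x>-.2)&(abs(z-.141)<.005),"deck")
X,Y,Z=W[...,0],W[...,1],W[...,2]
comps(ok&(X>.35)&(X<.56)&(Y>.3)&(Y<.52)&(Z>.014)&(Z<.034),W,"base")
for n in("top","scene"):
    W2=cloud(n,np.load(n+"3.npz")["d"]); F2=(W2-O)@FM; q=F2[(abs(F2[...,1]-.131)<.011)&(abs(F2[...,0]+.115)<.1)&(F2[...,2]>.06)&(F2[...,2]<.24)]; print(n,np.percentile(q*1000,[2,98],axis=0).round(1).tolist())
E
```

```text
handle 1076 [[-122.0, 149.6, 205.7], [-110.1, 176.5, 220.9], [-98.2, 188.8, 224.9]]
wheel 8250 [[-175.4, 122.8, 88.9], [-111.9, 133.2, 161.3], [-46.4, 138.1, 221.4]]
fedtin 1666 [[-153.8, -30.1, 161.0], [-104.9, 2.3, 163.1], [-62.0, 31.9, 165.7]]
deck 292 [[-168.5, -38.4, 138.9], [-162.3, 13.0, 140.0], [-143.4, 42.1, 145.3]]
base [280, 0, 89, 42, 3134] [443.  384.9] [106.8  55.2] 6.96 0.02296323801326673
top [[-182.2, 120.6, 96.1], [-50.3, 138.2, 225.1]]
scene [[-182.0, 120.3, 104.1], [-57.4, 136.1, 222.5]]
```

View pics/w3.png

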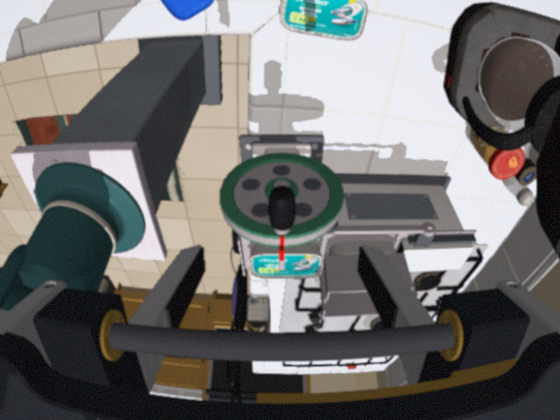

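The wrist view shows the fed tin at (285,264) on the outfeed behind the wheel and a base tin at (325,15). The wrist frame puts everything about 4 mm further along x than the fixed cameras did, as the grip did, so I'll steer by it.

Run:
```python
from plan import *
t=fw(-.104,.001,.28); print(t); rows(*cur(),[(t,down(93.8),20)],0.82)
```

```text
[0.41776237 0.08470532 0.28      ]
[-9, 0, 7, -0.021, 0.021, -0.077, 0.82, -9, 0, 7, -0.02, 0.02, -0.077, 0.82, -9, -1, 7, -0.021, 0.02, -0.077, 0.82, -9, -2, 6, -0.021, 0.021, -0.077, 0.82, -9, -3, 6, -0.02, 0.021, -0.077, 0.82]
[-9, -4, 6, -0.021, 0.02, -0.076, 0.82, -9, -5, 6, -0.02, 0.021, -0.077, 0.82, -8, -5, 5, -0.021, 0.02, -0.076, 0.82, -8, -6, 5, -0.02, 0.021, -0.077, 0.82, -8, -7, 5, -0.021, 0.02, -0.076, 0.82]
[-7, -7, 5, -0.02, 0.021, -0.077, 0.82, -7, -8, 4, -0.021, 0.02, -0.076, 0.82, -6, -9, 4, -0.02, 0.021, -0.077, 0.82, -5, -9, 4, -0.021, 0.02, -0.076, 0.82, -5, -10, 3, -0.02, 0.021, -0.077, 0.82]
[-4, -10, 3, -0.021, 0.02, -0.076, 0.82, -4, -10, 3, -0.02, 0.021, -0.077, 0.82, -3, -11, 2, -0.021, 0.02, -0.076, 0.82, -2, -11, 2, -0.02, 0.021, -0.077, 0.82, -1, -10, 2, -0.021, 0.02, -0.076, 0.82]
```

Emit:
send_rows --series '[-9, 0, 7, -0.021, 0.021, -0.077, 0.82, -9, 0, 7, -0.02, 0.02, -0.077, 0.82, -9, -1, 7, -0.021, 0.02, -0.077, 0.82, -9, -2, 6, -0.021, 0.021, -0.077, 0.82, -9, -3, 6, -0.02, 0.021, -0.077, 0.82]'

```text
time: 13.45
ee_pos: [0.4019, 0.2512, 0.3056]
ee_rot: [0.148, 0.51, 0.836, -0.139]
wrist_force: [0.8, 0.2, 0.8]
opening: 0.0767
finger_force: 0.0
```

Emit:
send_rows --series '[-9, -4, 6, -0.021, 0.02, -0.076, 0.82, -9, -5, 6, -0.02, 0.021, -0.077, 0.82, -8, -5, 5, -0.021, 0.02, -0.076, 0.82, -8, -6, 5, -0.02, 0.021, -0.077, 0.82, -8, -7, 5, -0.021, 0.02, -0.076, 0.82]'

```text
time: 13.95
ee_pos: [0.4071, 0.1951, 0.2973]
ee_rot: [0.103, 0.34, 0.93, -0.095]
wrist_force: [-0.6, -0.7, 0.1]
opening: 0.0769
finger_force: 0.0
```

Emit:
send_rows --series '[-7, -7, 5, -0.02, 0.021, -0.077, 0.82, -7, -8, 4, -0.021, 0.02, -0.076, 0.82, -6, -9, 4, -0.02, 0.021, -0.077, 0.82, -5, -9, 4, -0.021, 0.02, -0.076, 0.82, -5, -10, 3, -0.02, 0.021, -0.077, 0.82]'

```text
time: 14.45
ee_pos: [0.412, 0.1395, 0.2883]
ee_rot: [0.052, 0.156, 0.985, -0.048]
wrist_force: [0.0, 0.6, 0.2]
opening: 0.0773
finger_force: 0.0
```

Emit:
send_rows --series '[-4, -10, 3, -0.021, 0.02, -0.076, 0.82, -4, -10, 3, -0.02, 0.021, -0.077, 0.82, -3, -11, 2, -0.021, 0.02, -0.076, 0.82, -2, -11, 2, -0.02, 0.021, -0.077, 0.82, -1, -10, 2, -0.021, 0.02, -0.076, 0.82]'

```text
time: 14.95
ee_pos: [0.418, 0.0849, 0.2803]
ee_rot: [-0.0, -0.035, 0.999, 0.001]
wrist_force: [-0.8, -0.2, 0.6]
opening: 0.0773
finger_force: 0.0
```

Emit:
send_rows --series '[0, 0, 0, 0, 0, 0, 0.82, 0, 0, 0, 0, 0, 0, 0.82, 0, 0, 0, 0, 0, 0, 0.82, 0, 0, 0, 0, 0, 0, 0.82, 0, 0, 0, 0, 0, 0, 0.82]'

```text
time: 15.45
ee_pos: [0.4182, 0.0861, 0.2807]
ee_rot: [0.0, -0.033, 0.999, 0.001]
wrist_force: [-0.2, -0.6, -0.6]
opening: 0.0771
finger_force: 0.0
```

Run:
```python
from plan import *
s=manip.state(); print(s["time"],s["ee_pos"],np.round(s["qpos"],2),s["opening"])
p,d,W,ok=wcloud(); np.savez("w4.npz",p=p,d=d)
F=(W-O)@FM; x,y,z=F[...,0],F[...,1],F[...,2]
comps(ok&(abs(y)<.06)&(x<-.03)&(x>-.168)&(abs(z-.165)<.007),F,"tin")
comps(ok&(abs(y)<.06)&(x<-.1)&(x>-.2)&(abs(z-.141)<.006),F,"deck")
m=ok&(y>.045)&(y<.1)&(x<-.06)&(x>-.15)&(z>.12)&(z<.24); print(np.percentile(F[m]*1000,[0,1,5,50],axis=0).round())
rows(*cur(),[(fw(-.104,.001,.146),down(93.8),12)],.82)
cv2.imwrite("pics/w4.png",p[:,:,::-1])
```

```text
15.45 [0.41818044 0.08610126 0.28066374] [-0.9  -0.05  0.61  1.99  0.03  1.19  1.34] 0.0770841856966075
tin [245, 151, 68, 108, 6644] [-104.9    0.7] [105.1  63.1] 0.11 0.16294667536125057
tin [263, 263, 32, 9, 236] [-42.2   0.1] [ 7.2 31.5] 1.31 0.16364845140517797
deck [235, 139, 88, 67, 2217] [-133.5    0.4] [67.2 86.6] 0.68 0.14000409050593943
[[-150.   59.  121.]
 [-148.   65.  130.]
 [-141.   70.  142.]
 [-114.   83.  168.]]
[0, 0, 11, 0, 0, 0, 0.82, 0, 0, 11, 0, 0, 0, 0.82, 0, 0, 11, 0, 0, 0, 0.82, 0, 0, 11, 0, 0, 0, 0.82, 0, 0, 11, 0, 0, 0, 0.82]
[0, 0, 11, 0, 0, 0, 0.82, 0, 0, 11, 0, 0, 0, 0.82, 0, 0, 12, 0, 0, 0, 0.82, 0, 0, 11, 0, 0, 0, 0.82, 0, 0, 12, 0, 0, 0, 0.82]
[0, -1, 11, 0.001, 0, 0, 0.82, 1, 0, 12, 0, 0.001, 0, 0.82]
```

View pics/w4.png

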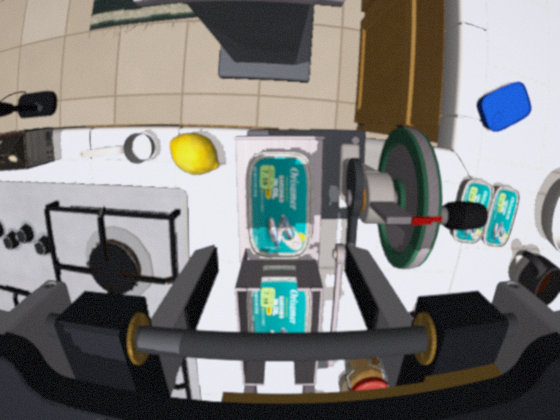

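The wrist view shows the tin at (278,205), measuring 105x63, centred in the fingers and clear of the crank. I'll descend 134 mm and grip.

Emit:
send_rows --series '[0, 0, 15, 0, 0, 0, 0.82, 0, 0, 15, 0, 0, 0, 0.82, 0, 0, 15, 0, 0, 0, 0.82, 0, 0, 15, 0, 0, 0, 0.82, 0, 0, 15, 0, 0, 0, 0.82]'

```text
time: 16.0
ee_pos: [0.4184, 0.086, 0.2051]
ee_rot: [0.001, -0.033, 0.999, 0.001]
wrist_force: [0.1, 0.2, 0.0]
opening: 0.077
finger_force: 0.0
```

Emit:
send_rows --series '[0, 0, 15, 0, 0, 0, 0.82, 0, 0, 15, 0, 0, 0, 0.82, 0, 0, 14, 0, 0, 0, 0.82, 0, 0, 10, 0, 0, 0, 0.82, 0, 0, 5, 0, 0, 0, 0.82]'

```text
time: 16.5
ee_pos: [0.4182, 0.0859, 0.146]
ee_rot: [0.0, -0.033, 0.999, 0.0]
wrist_force: [0.6, 0.0, -0.3]
opening: 0.077
finger_force: 0.0
```

Emit:
send_rows --series '[0, 0, 0, 0, 0, 0, 0.7, 0, 0, 0, 0, 0, 0, 0.6, 0, 0, 0, 0, 0, 0, 0.5, 0, 0, 0, 0, 0, 0, 0.4, 0, 0, 0, 0, 0, 0, 0.4]' --force 20

```text
time: 17.0
ee_pos: [0.4187, 0.086, 0.1471]
ee_rot: [0.001, -0.033, 0.999, 0.001]
wrist_force: [-0.7, 0.1, 7.0]
opening: 0.06
finger_force: 20.0
```

Run:
```python
from plan import *
s=manip.state(); print(s["time"],s["ee_pos"],s["opening"],s["finger_force"],s["wrist_force"],(cur()[1].inv()*R.from_matrix(down(93.8))).as_rotvec(), FM.T@(s["ee_pos"]-O))
```

```text
17.0 [0.41870297 0.08600354 0.1471029 ] 0.05997675955905388 20.000623762607574 [-0.66750244  0.14692204  6.95005602] [0.00174184 0.00156796 0.00026652] [-0.10297543  0.00223303  0.1471029 ]
```

Run:
```python
from plan import *
p,r=cur(); up=p+[0,0,.133]
rows(up,r,[(np.array([.445,.34,.28]),down(-4.1),25)],.4)
```

```text
[-2, 10, 0, 0, 0, 0.068, 0.4, -1, 10, 0, 0, 0, 0.068, 0.4, 0, 10, 0, 0, 0, 0.068, 0.4, 0, 10, 0, 0, 0, 0.068, 0.4, 1, 10, 0, 0, 0, 0.068, 0.4]
[2, 10, 0, 0, 0, 0.068, 0.4, 2, 10, 0, 0, 0, 0.068, 0.4, 3, 10, 0, 0, 0, 0.068, 0.4, 4, 10, 0, 0, 0, 0.069, 0.4, 4, 9, 0, 0, 0, 0.068, 0.4]
[5, 9, 0, 0, 0, 0.069, 0.4, 6, 9, 0, 0, 0, 0.068, 0.4, 6, 8, 0, 0, 0, 0.069, 0.4, 7, 8, 0, 0, 0, 0.068, 0.4, 7, 7, 0, 0, 0, 0.069, 0.4]
[8, 7, 0, 0, 0, 0.068, 0.4, 8, 6, 0, 0, 0, 0.069, 0.4, 9, 5, 0, 0, 0, 0.068, 0.4, 9, 5, 0, 0, 0, 0.069, 0.4, 9, 4, 0, 0, 0, 0.068, 0.4]
[9, 4, 0, 0, 0, 0.069, 0.4, 10, 3, 0, 0, 0, 0.068, 0.4, 10, 2, 0, 0.001, -0.001, 0.069, 0.4, 10, 2, 0, 0, 0, 0.068, 0.4, 10, 1, 1, 0.001, -0.001, 0.069, 0.4]
```

Emit:
send_rows --series '[0, 0, -3, 0, 0, 0, 0.4, 0, 0, -10, 0, 0, 0, 0.4, 0, 0, -15, 0, 0, 0, 0.4, 0, 0, -15, 0, 0, 0, 0.4, 0, 0, -15, 0, 0, 0, 0.4]' --force 30

```text
time: 17.5
ee_pos: [0.4183, 0.0857, 0.2059]
ee_rot: [0.001, -0.033, 0.999, 0.001]
wrist_force: [-0.1, -0.2, -1.7]
opening: 0.0591
finger_force: 30.0
```

Emit:
send_rows --series '[0, 0, -15, 0, 0, 0, 0.4, 0, 0, -15, 0, 0, 0, 0.4, 0, 0, -15, 0, 0, 0, 0.4, 0, 0, -15, 0, 0, 0, 0.4, 0, 0, -15, 0, 0, 0, 0.4]'

```text
time: 18.0
ee_pos: [0.4182, 0.0855, 0.281]
ee_rot: [0.001, -0.033, 0.999, 0.001]
wrist_force: [-0.0, 0.3, -1.8]
opening: 0.0596
finger_force: 30.0
```

Emit:
send_rows --series '[-2, 10, 0, 0, 0, 0.068, 0.4, -1, 10, 0, 0, 0, 0.068, 0.4, 0, 10, 0, 0, 0, 0.068, 0.4, 0, 10, 0, 0, 0, 0.068, 0.4, 1, 10, 0, 0, 0, 0.068, 0.4]'

```text
time: 18.5
ee_pos: [0.4238, 0.1359, 0.2805]
ee_rot: [0.0, 0.138, 0.99, 0.001]
wrist_force: [0.4, 0.3, -0.7]
opening: 0.0594
finger_force: 30.0
```

Emit:
send_rows --series '[2, 10, 0, 0, 0, 0.068, 0.4, 2, 10, 0, 0, 0, 0.068, 0.4, 3, 10, 0, 0, 0, 0.068, 0.4, 4, 10, 0, 0, 0, 0.069, 0.4, 4, 9, 0, 0, 0, 0.068, 0.4]'

```text
time: 19.0
ee_pos: [0.4295, 0.1871, 0.2805]
ee_rot: [0.0, 0.304, 0.953, 0.001]
wrist_force: [0.3, -0.0, -1.1]
opening: 0.0592
finger_force: 30.0
```

Emit:
send_rows --series '[5, 9, 0, 0, 0, 0.069, 0.4, 6, 9, 0, 0, 0, 0.068, 0.4, 6, 8, 0, 0, 0, 0.069, 0.4, 7, 8, 0, 0, 0, 0.068, 0.4, 7, 7, 0, 0, 0, 0.069, 0.4]'

```text
time: 19.5
ee_pos: [0.4348, 0.2385, 0.2807]
ee_rot: [0.0, 0.462, 0.887, 0.001]
wrist_force: [-0.2, 0.2, -0.8]
opening: 0.0592
finger_force: 30.0
```

Emit:
send_rows --series '[8, 7, 0, 0, 0, 0.068, 0.4, 8, 6, 0, 0, 0, 0.069, 0.4, 9, 5, 0, 0, 0, 0.068, 0.4, 9, 5, 0, 0, 0, 0.069, 0.4, 9, 4, 0, 0, 0, 0.068, 0.4]'

```text
time: 20.0
ee_pos: [0.439, 0.2894, 0.2807]
ee_rot: [0.0, 0.606, 0.795, 0.001]
wrist_force: [-0.2, -0.6, -1.4]
opening: 0.0593
finger_force: 30.0
```

Emit:
send_rows --series '[9, 4, 0, 0, 0, 0.069, 0.4, 10, 3, 0, 0, 0, 0.068, 0.4, 10, 2, 0, 0, 0, 0.069, 0.4, 10, 2, 0, 0, 0, 0.068, 0.4, 10, 1, 0, 0, 0, 0.069, 0.4]'

```text
time: 20.5
ee_pos: [0.4444, 0.3398, 0.2808]
ee_rot: [-0.0, 0.733, 0.68, 0.001]
wrist_force: [-0.8, -0.0, -2.0]
opening: 0.059
finger_force: 30.0
```

Emit:
send_rows --series '[0, 0, 0, 0, 0, 0, 0.4, 0, 0, 0, 0, 0, 0, 0.4, 0, 0, 0, 0, 0, 0, 0.4, 0, 0, 0, 0, 0, 0, 0.4, 0, 0, 0, 0, 0, 0, 0.4]'

```text
time: 21.0
ee_pos: [0.4445, 0.3392, 0.2802]
ee_rot: [-0.0, 0.732, 0.681, 0.001]
wrist_force: [-0.4, 0.0, -1.2]
opening: 0.0592
finger_force: 30.0
```

Run:
```python
from plan import *
s=manip.state(); print(s["time"],s["ee_pos"],np.round(s["qpos"],2),s["opening"],s["finger_force"],(cur()[1].inv()*R.from_matrix(down(-4.1))).as_rotvec())
p,d,W,ok=wcloud(); np.savez("w5.npz",p=p,d=d); cv2.imwrite("pics/w5.png",p[:,:,::-1])
X,Y,Z=W[...,0],W[...,1],W[...,2]
comps(ok&(X>.35)&(X<.56)&(Y>.3)&(Y<.52)&(Z>.016)&(Z<.034),W,"base")
pp,r=cur(); T=r.inv().apply((W-pp).reshape(-1,3)).reshape(W.shape)
hs=cv2.cvtColor(p,cv2.COLOR_RGB2HSV)
m=ok&(abs(T[...,1])<.045)&(abs(T[...,0])<.08)&(T[...,2]<0.01)&(T[...,2]>-.035)
comps(m,T,"held(tool)")
```

```text
21.0 [0.44449234 0.33916971 0.28022114] [-1.17  0.26  0.56  1.7  -0.15  1.22 -0.64] 0.05917557685179057 29.99951496720314 [ 0.0007407  -0.00159635  0.00014072]
base [236, 72, 80, 47, 3450] [445.6 457.3] [ 62.  104.4] 86.13 0.022984083337387422
base [237, 119, 79, 47, 3464] [441.7 393.8] [ 62.1 104.5] 85.82 0.02297048254891753
held(tool) [198, 175, 166, 157, 18102] [ 5.5 -0. ] [97.  83.5] 0.19 -0.01583933130898256
```

View pics/w5.png

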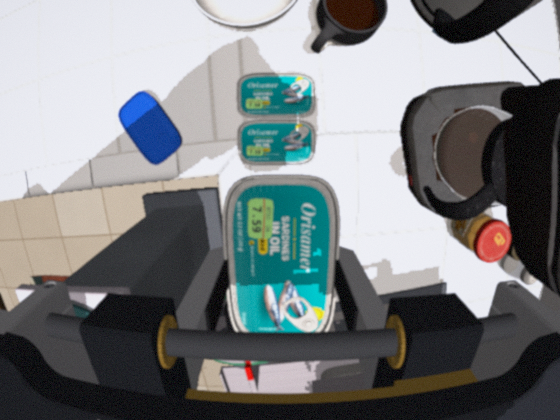

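The view shows both base tins at (276,95) and (276,142), and the held tin at (283,255), level and square in the fingers. I'll get the held tin's offset from its front edge.

Run:
```python
from plan import *
f=np.load("w5.npz"); d=f["d"]; K,Rm,t=cal("wrist"); v,u=np.mgrid[0:420,0:560]
x=(u-K[0,2])/K[0,0]; y=(v-K[1,2])/K[1,1]; th=np.hypot(x,y); k=np.tan(np.minimum(th,1.5))/np.maximum(th,1e-6)
W=(np.stack([x*k*d,y*k*d,d],-1)-t)@Rm; pp,r=cur(); T=r.inv().apply((W-pp).reshape(-1,3)).reshape(W.shape)*1000
m=(d>0)&(abs(T[...,1])<40)&(abs(T[...,0])<80)&(T[...,2]<-8)&(T[...,2]>-24)
for yy in(-20,-10,0,10,20):
    q=T[m&(abs(T[...,1]-yy)<4)]; print(yy,np.percentile(q[:,0],[0,1,99,100]).round(1),np.median(q[:,2]),np.percentile(q[:,2],[5,95]).round(1))
e=m&(T[...,0]>10)&(T[...,0]<45); 
for x0 in(20,30,40): q=T[m&(abs(T[...,0]-x0)<4)]; print(x0,q[:,1].min().round(1),q[:,1].max().round(1))
s=np.array([.44365,.42555,0]); tin=np.array([0,0,0])
q=T[(d>0)&(abs(T[...,1])<25)&(abs(T[...,0]-25)<20)&(T[...,2]<-8)&(T[...,2]>-24)]; print("plane",np.linalg.lstsq(np.c_[q[:,:2],np.ones(len(q))],q[:,2],rcond=None)[0])
```

```text
-20 [-42.5 -40.8  52.1  53.5] -15.809121807634517 [-17.1 -14.7]
-10 [-42.9 -40.9  53.6  54.1] -15.80544495155373 [-16.9 -14.8]
0 [-42.7 -40.7  53.5  54.1] -15.710571764019923 [-17.  -14.6]
10 [-42.9 -40.6  53.5  54.1] -15.734478966744136 [-17.  -14.7]
20 [-42.9 -40.4  52.   53.5] -15.818383102818121 [-17.2 -14.7]
20 -31.4 31.2
30 -31.3 31.1
40 -30.1 30.3
plane [-1.19526264e-03  3.67480712e-03 -1.57102060e+01]
```

Emit:
send_rows --series '[17, -1.4, 0, 0, 0, 0, 0.4, 17, -1.4, 0, 0, 0, 0, 0.4, 17, -1.4, 0, 0, 0, 0, 0.4, 17, -1.4, 0, 0, 0, 0, 0.4, 16.5, -1.4, 0, 0, 0, 0, 0.4]'

```text
time: 21.55
ee_pos: [0.4432, 0.4261, 0.2799]
ee_rot: [-0.0, 0.732, 0.682, 0.001]
wrist_force: [-0.1, -0.0, -1.4]
opening: 0.0594
finger_force: 30.0
```

Emit:
send_rows --series '[0, 0, 20, 0, 0, 0, 0.4, 0, 0, 20, 0, 0, 0, 0.4, 0, 0, 20, 0, 0, 0, 0.4, 0, 0, 20, 0, 0, 0, 0.4, 0, 0, 20, 0, 0, 0, 0.4]'

```text
time: 22.05
ee_pos: [0.4435, 0.4253, 0.1792]
ee_rot: [-0.0, 0.732, 0.681, 0.001]
wrist_force: [0.5, 0.2, -1.0]
opening: 0.0594
finger_force: 30.0
```

Emit:
send_rows --series '[0, 0, 20, 0, 0, 0, 0.4, 0, 0, 20, 0, 0, 0, 0.4, 0, 0, 20, 0, 0, 0, 0.4, 0, 0, 20, 0, 0, 0, 0.4, 0, 0, 15, 0, 0, 0, 0.4]'

```text
time: 22.55
ee_pos: [0.4434, 0.4251, 0.0837]
ee_rot: [-0.0, 0.732, 0.681, 0.0]
wrist_force: [-0.8, 0.7, -1.4]
opening: 0.0592
finger_force: 30.0
```

Emit:
send_rows --series '[0, 0, 15, 0, 0, 0, 0.4, 0, 0, 10, 0, 0, 0, 0.4, 0, 0, 5, 0, 0, 0, 0.4, 0, 0, 0, 0, 0, 0, 0.4, 0, 0, 0, 0, 0, 0, 0.4]'

```text
time: 23.05
ee_pos: [0.444, 0.4248, 0.0557]
ee_rot: [-0.0, 0.732, 0.681, 0.001]
wrist_force: [-0.7, -0.0, -1.4]
opening: 0.0595
finger_force: 30.0
```

Run:
```python
from plan import *
p,r=cur(); s=manip.state(); L=down(-4.05); g=np.array([.4435,.4241,.0345]); print(s["time"],p,"need tool mm",r.inv().apply(g-p)*1000,(r.inv()*R.from_matrix(L)).as_rotvec(),s["wrist_force"])
pw,d,W,ok=wcloud(); X,Y,Z=W[...,0],W[...,1],W[...,2]
comps(ok&(X>.35)&(X<.56)&(Y>.3)&(Y<.55)&(Z>.016)&(Z<.03),W,"base")
```

```text
23.05 [0.44399564 0.42483587 0.05572469] need tool mm [-0.81229625 -0.46637453 21.22256733] [ 0.00116553 -0.00201663 -0.00100446] [-0.69160644 -0.03517202 -1.39775588]
base [360, 51, 28, 44, 440] [513.1 534.3] [28.2 17. ] 77.61 0.02220160042434665
base [202, 148, 158, 88, 6256] [446.1 458.9] [ 59.7 105.2] 85.97 0.023004427431481407
```

Emit:
send_rows --series '[-0.4, -0.2, 6, 0, 0, 0, 0.4, 0, 0, 6, 0, 0, 0, 0.4, 0, 0, 4, 0, 0, 0, 0.4, 0, 0, 3, 0, 0, 0, 0.4, 0, 0, 1, 0, 0, 0, 0.4]'

```text
time: 23.6
ee_pos: [0.4433, 0.4241, 0.0347]
ee_rot: [-0.0, 0.732, 0.681, 0.0]
wrist_force: [-0.6, -0.1, -0.7]
opening: 0.059
finger_force: 30.0
```

Emit:
send_rows --series '[0, 0, 0.5, 0, 0, 0, 0.4, 0, 0, 0.5, 0, 0, 0, 0.4, 0, 0, 0.5, 0, 0, 0, 0.4, 0, 0, 0, 0, 0, 0, 0.4, 0, 0, 0, 0, 0, 0, 0.4]'

```text
time: 24.1
ee_pos: [0.4435, 0.4243, 0.0338]
ee_rot: [-0.0, 0.732, 0.681, 0.001]
wrist_force: [-0.3, -0.8, -0.9]
opening: 0.0594
finger_force: 30.0
```

Not quite in contact yet, so I'll step down further.

Emit:
send_rows --series '[0, 0, 0.5, 0, 0, 0, 0.4, 0, 0, 0.5, 0, 0, 0, 0.4, 0, 0, 0.4, 0, 0, 0, 0.4, 0, 0, 0, 0, 0, 0, 0.4, 0, 0, 0, 0, 0, 0, 0.4]'

```text
time: 24.6
ee_pos: [0.4435, 0.4243, 0.0326]
ee_rot: [-0.0, 0.732, 0.681, 0.001]
wrist_force: [-2.8, -1.4, 6.3]
opening: 0.0591
finger_force: 30.0
```

Contact at 6 N. I'll release and rise.

Emit:
send_rows --series '[0, 0, 0, 0, 0, 0, 0.7, 0, 0, 0, 0, 0, 0, 0.75, 0, 0, 0, 0, 0, 0, 0.8, 0, 0, 0, 0, 0, 0, 0.85, 0, 0, 0, 0, 0, 0, 0.85]'

```text
time: 25.1
ee_pos: [0.4435, 0.4242, 0.0322]
ee_rot: [-0.0, 0.732, 0.681, 0.001]
wrist_force: [0.6, -0.2, -0.1]
opening: 0.0801
finger_force: 0.0
```

Emit:
send_rows --series '[0, 0, -5, 0, 0, 0, 0.85, 0, 0, -15, 0, 0, 0, 0.85, 0, 0, -20, 0, 0, 0, 0.85, 0, 0, -25, 0, 0, 0, 0.85, 0, 0, -25, 0, 0, 0, 0.85]'

```text
time: 25.6
ee_pos: [0.4435, 0.424, 0.1244]
ee_rot: [-0.0, 0.732, 0.681, 0.001]
wrist_force: [0.5, 0.8, -0.7]
opening: 0.0801
finger_force: 0.0
```

Emit:
send_rows --series '[-5, 0, -25, 0, 0, 0, 0.85, -10, 0, -25, 0, 0, 0, 0.85, -10, 0, -25, 0, 0, 0, 0.85, 0, 0, 0, 0, 0, 0, 0.85, 0, 0, 0, 0, 0, 0, 0.85]'

```text
time: 26.1
ee_pos: [0.4417, 0.3993, 0.1984]
ee_rot: [-0.001, 0.732, 0.681, 0.002]
wrist_force: [0.4, 0.6, -0.8]
opening: 0.0798
finger_force: 0.0
```

Run:
```python
from plan import *
print(manip.state()["time"])
p,d,W,ok=wcloud(); X,Y,Z=W[...,0],W[...,1],W[...,2]; cv2.imwrite("pics/w6.png",p[:,:,::-1])
near=ok&(X>.35)&(X<.54)&(Y>.33)&(Y<.52)
comps(near&(Z>.042)&(Z<.06),W,"laid"); comps(near&(Z>.016)&(Z<.032),W,"base")
cv2.imwrite("pics/s6.png",capture("scene")[0][:,:,::-1])
```

```text
26.1
laid [250, 125, 62, 100, 5741] [443.6 425.6] [103.7  62.3] 86.4 0.04841774494486282
base [233, 115, 97, 57, 2395] [446.1 457.5] [ 61.2 105.1] 85.97 0.022971577883511427
base [235, 174, 93, 53, 1775] [441.5 393.5] [ 60.3 104.5] 86.06 0.0230541425042015
```

View pics/s6.png

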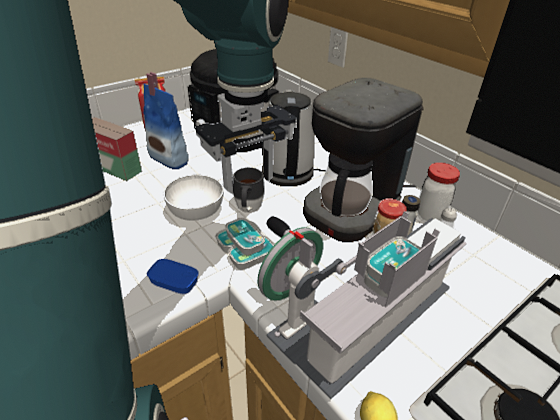

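The laid tin sits at (243,238), level across the pair. It is within 0.3 mm of the seam's middle and square to 0.4°, the wheel is parked, and the mug and jar are undisturbed. I'll hand in.

```bash
python3 -c "
from plant import manip; print(manip.finish_job())"
```

```text
the job is handed in; nothing more can be done
None
```

Done and handed in at about 26 s: I turned the flywheel one full turn back to its red park mark, and the fed tin lies flat across the two tins, about 0.3 mm off the seam's middle and square to within 0.4°.

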